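Lock the trimming knife in its safety block

ROBOT

A 6-joint arm with a two-finger parallel gripper is mounted at the origin on the work surface. World frame = base frame: x ahead of the robot, y to its left, z up, the work surface at z = 0. Lengths are in m, angles in rad, forces in N, time in s.
With the tool pointing down it reaches from about 0.325 to 0.775 m from the base axis. Payload 9.3 kg.
Tool frame: the origin (TCP) lies midway between the tips of the shut fingers; the grasp point (between the pads) lies 19 mm behind it (r.grip_depth is the distance from the TCP to the grasp point, in m); z points along the fingers, y is the line along which they close (so a half turn about z gives the same grasp; the last joint's range is limited). The gripper opens to 85 mm and grips with 20 to 120 N. Pads are 22 mm wide; open, the fingers measure 114 mm over their backs; the gripper's body (76 mm by 85 mm) begins 54 mm behind the grasp point. The pads swing forward as they close: fully open they stand 13 mm farther back than shut.
Start: joints at [1.157, 0.259, 0.021, 1.334, 0, 1.418], TCP at [0.142, 0.531, 0.231] pointing down, gripper open.
Joint ranges: [-3.04, 3.04], [-0.91, 1.82], [-1.04, 1.36], [-1.92, 1.95], [-1.52, 1.45], [-3.14, 3.14]. Speed limits (rad/s): [2.22, 2.22, 2.79, 3.14, 3.14, 3.14].

INTERFACE

Orientations are given as a rotation vector (axis times angle).
In Python, from workcell import status, viewer, hand_in, r gives the robot as it stands.
- The arm moves only by the tool arm_command, never from a script. Its argument "targets" is a list of rows, each an object of numbers: "x", "y", "z": the shift along the tool's x, y, z each as a share of 300 mm, from -1 to 1; "yaw": the turn about the tool's z as a share of 90 degrees, from -1 to 1. In form: [{"x": .., "y": .., "z": .., "yaw": ..}, ...]. A call has 1 to 20 rows; each row is the pose to reach, as a shift and turn from the pose commanded when the call began, along the tool's axes at that moment; what a row does not reach only later rows make up. A row lasts 1/10 s, in which the tool goes at most 50 mm and 8.59 degrees, less where a joint would pass 70% of its speed; a pose out of reach is approached as far as the arm can. A call with a number of a shift or a turn outside -1 to 1 is refused whole. A call with a gripper value outside its range is refused whole. "hand" is the closure, from -1 (fully open) to 1 (shut), set as the call begins (left out, the last holds). The fingers move at their own pace and stop on an object; "newtons" is the grip in N (left out, the last holds). Time passes only in rows, so rows that repeat a pose let the fingers close. It gives the time, the measured TCP pose, the force, the opening and the grip force at its end, in the units of the state.
- status.read_state(): the state, without advancing time (a new reading comes with each control period).
- viewer.snapshot(name): name is "side" or "top" or "wrist"; returns the picture (400x640x3 uint8, red, green, blue); there is no depth.
- viewer.camera_info(name): a dict with "vertical_fov" (degrees; the focal length in pixels is half the picture's height over the tangent of half this angle, whatever the lens; pixels are square), "cx", "cy" (the principal point, pixels), "R" (3x3) and "t" (3): a world point X has camera coordinates R X + t; the wrist camera has in their place "mount" (4x4, takes a point from camera to tool coordinates, whose origin is the TCP and whose axes are the flange's). Camera axes: x right, y down, z forward; pixel columns grow to the right and rows downward; lengths in m; the calibration is good to about 2 mm. A picture is of the moment at which its call begins: read the wrist's pose just before it. camera_info takes no time and is no camera call.
- hand_in(): hands the job in; it is judged then, once.
The state is a dict: "time": time; "joint_pos": joint angles; "joint_velocities": joint speeds; "joint_efforts": joint torques, N m; "tool_pos": TCP position; "ee_rot": TCP orientation; "wrist_force": force on the tool from outside, world axes, zero at the start; "torque": the same for the moment, N m; "finger_gap": opening from 0.0 (shut) to 1.0 (fully open); "grip_force": force on a finger pad.
Only numpy, scipy, OpenCV 4.12 (cv2) and the standard library are available. Lean on these libraries where they do the work, as an engineer would, in place of code of your own. Each camera call takes 0.05 s, during which the arm holds its last target. There are 200 camera calls.

TASK

Put the trimming knife away in its safety block: slide the keeper fully open, slide the knife blade first into the orange sleeve until it is fully home, and slide the keeper fully shut behind its handle. Then lock the keeper by standing the yellow-headed pin in the block's pin hole, right down to the bottom. Leave the other things on the bench where they are.

Things in the scene. Friction and masses are not known exactly. Their poses are not given: they have to be found in the camera images.
- case: Wooden knife block fixed to the bench, long axis x, deck 36 mm above the bench, 80 mm wide, x -90 to +160 mm. Orange blade sleeve on it at x +46 to +160 (top 62.5 mm up), open toward -x; keeper track at x -90 to -45, there y -40 to +105 mm. Origin: on the bench under the middle of the homed knife's handle. x = direction the knife slides in, y (left of x) = keeper opens, z up
- home (a point): Where the knife's origin lies when it is fully home: on the deck, 36 mm above the bench, at x +1, y 0 mm of the block; the knife then points along the block's x, handle resting on the deck and its shoulder against the sleeve mouth
- mouth (a point): Middle of the sleeve's mouth, 52 mm above the bench, at x +46, y 0 mm of the block; axes as the block's. The slot is 48 mm wide (y -24 to +24), 8.5 mm high (48 to 56.5 mm above the bench), 110 mm deep along x
- keeper (a joint): Keeper: steel bar 26 (x) x 50 (y) x 20 mm high with a red upright grip; slides along the block's y. 0 m = shut, bar centred about 7 mm behind the homed knife's handle; 0.065 m = fully open, at its stop. Friction about 1.5 N, stays where left. Starts shut or partly so, barring the knife's way; open it covers the pin hole
- keeper_grip (a point): Top centre of the keeper's red grip, 99.5 mm above the bench, at x -65.5 mm, y = joint value, of the block. Grip 16 x 16 mm square, rising 42 mm from the bar, whose top is 57.5 mm above the bench; axes as the block's
- pin_hole (a point): Mouth of the brass-rimmed pin hole in the keeper track, 36 mm above the bench, at x -67.5, y +51.5 mm of the block; 18 mm wide with a 3 mm chamfer, 30 mm deep (floor 6 mm above the bench). Free only when the keeper is shut; the pin in it keeps the keeper from opening
- knife: Trimming knife lying on its handle, 190 mm long, about 220 g. Origin: centre of the handle's underside; x toward the tip, z up. Wooden handle 90 (x -45 to +45) x 24 (y) x 32 mm high, brass ferrule. Steel blade x +45 to +145, 44 mm wide (34 over the last 15 mm), 5 mm thick, its middle 16 mm above the handle's underside. Balances at about x +25 mm
- pin: Locking pin standing upright in its rest, 140 mm long, 120 g. Origin: centre of its lower end; z along the pin to its head. Round steel shaft 16 mm across with tapered foot, up to 105 mm; above it (104 to 140 mm) a yellow square head 24 x 24 mm, sides along the pin's x and y
- pin_tip (a point): Centre of the lower end of the pin
- pin_rest: Grey block 70 x 70 x 40 mm fixed to the bench, with an 18 mm hole 34 mm deep in its middle, in which the pin stands at the start (its lower end 6 mm above the bench). Origin: centre of the underside
- cone: Bystander, to be left alone: red glue-nozzle cone standing on the bench, 84 mm across its foot, 178 mm tall. Origin: middle of its underside
- tub: Bystander, to be left alone: white round glue tub with a white screw lid, 90 mm across, 110 mm tall. Origin: middle of its underside
- brush: Bystander, to be left alone: flat glue brush lying on the bench, 190 mm long. Origin: underside of the tool, about mid-length
- hammer: Bystander, to be left alone: small hammer lying on the bench, 260 mm long. Origin: underside of the tool, about mid-length
- heel: Bystander, to be left alone: black rubber heel block with a cork-coloured top, about 75 x 60 x 25 mm. Origin: middle of its underside

How it is judged:
On the way, in this order (a step that is already met when the one before it is completed fails the run):
1. the keeper is slid fully open (value of joint keeper above 0.055 m), for 0.2 s.
2. the knife is fully home in the sleeve (x of knife in the frame of case between -0.008 and 0.006 m and y of knife in the frame of case between -0.007 and 0.007 m and z of knife in the frame of case between 0.03 and 0.042 m and angle between the x axis of knife and the x axis of case, either way round below 0.1 rad and angle between knife's own z axis and vertical below 0.12 rad), for 0.2 s.
3. the keeper is shut behind the home knife (all of step 2 and value of joint keeper below 0.008 m), for 0.2 s.
At the end, for the whole second after the job is handed in: The knife lies in the sleeve within 8 mm of fully home, within 7 mm of the centre line and level; the keeper is shut to within 8 mm; the pin stands in the block's pin hole at least 22 mm deep (hole 30 mm), within 6 mm of its centre and upright within 8 degrees; knife and pin at rest (all of step 3 and horizontal distance between pin_tip and pin_hole below 0.006 m and z of pin_tip in the frame of pin_hole below -0.022 m and angle between pin's own z axis and vertical below 0.14 rad and linear speed of each of knife, pin below 0.02 m/s); the robot touches nothing.
It fails at once if another thing on the bench (cone, tub, brush, hammer, or heel) is moved by more than 30 mm (distance of any of cone, tub, brush, hammer, heel from where it was at the start of the episode above 0.03 m).
It also fails if it takes over 72 s, if anything falls off the work surface, if the arm or the gripper's body presses on something with over 40 N, if the wrist force passes 120 N, or if a joint passes its speed limit or range.

## Working session

There is one attempt and no reset: what is moved stays moved. The work goes in short steps, Python scripts to look and compute and a tool call to move; the robot and the scene stay as the last step left them, time stands still between calls to the robot, and variables do not carry over. Pictures are saved under pics/ and viewed, at most 10 in all, crops included, and the job is handed in when it is done.

Besides the shell and the picture viewer there is one more tool, called after "Request:" as name(argument=value, ...) on one line, values as JSON. arm_command: Moves the arm, as the interface text tells. Shift numbers are shares of 300 mm and turn numbers shares of 90 degrees, none past 1 either way. Its arguments: {"type":"object","properties":{"targets":{"type":"array"},"hand":{"type":"number"},"newtons":{"type":"number"}},"required":["targets"]}

```bash
mkdir -p pics; python3 - <<'E'
from workcell import status, viewer, r
import cv2
for n in("top","side"):
    cv2.imwrite(f"pics/{n}0.png",cv2.cvtColor(viewer.snapshot(n),cv2.COLOR_RGB2BGR))
    print(n,viewer.camera_info(n))
print(viewer.camera_info("wrist"));print(status.read_state());print(r.grip_depth)
E
```

```text
top {'vertical_fov': 50.439371594132965, 'cx': 310.9907476778231, 'cy': 196.2037287074323, 'R': array([[ 0.02193476, -0.99974671, -0.00503872],
       [-0.97790318, -0.02040689, -0.20805993],
       [ 0.20790441,  0.00949112, -0.9781031 ]]), 't': array([-0.04117452,  0.57682657,  1.13607236])}
side {'vertical_fov': 46.518658405616456, 'cx': 309.6643309341076, 'cy': 199.2912884338063, 'R': array([[ 0.86944347, -0.49375974, -0.01641234],
       [-0.26865792, -0.44466823, -0.85445485],
       [ 0.41459736,  0.7473095 , -0.51926635]]), 't': array([-0.48993173,  0.21061255,  1.26270804])}
{'vertical_fov': 66.70482852350034, 'cx': 323.03903266412794, 'cy': 195.93811908529017, 'mount': array([[ 8.04231265e-04, -9.53880630e-01, -3.00185106e-01,
         7.66455165e-02],
       [ 9.99999673e-01,  7.40455675e-04,  3.26214305e-04,
        -7.11386721e-04],
       [-8.88957416e-05, -3.00185270e-01,  9.53880913e-01,
        -1.41424965e-01],
       [ 0.00000000e+00,  0.00000000e+00,  0.00000000e+00,
         1.00000000e+00]])}
{'time': 0.1, 'joint_pos': array([ 1.15743818e+00,  2.59111290e-01,  2.08301000e-02,  1.33370772e+00,
       -2.65764968e-06,  1.41822049e+00]), 'joint_velocities': array([-0.00018603, -0.00126932,  0.00222156,  0.00131249, -0.00043755,
        0.00047325]), 'joint_efforts': array([ 6.40317419e-03, -5.56692874e+01,  3.45071626e+01,  1.16196263e-02,
       -1.72532555e-04,  7.39232377e-06]), 'tool_pos': array([0.14169667, 0.53116439, 0.23073702]), 'ee_rot': array([-4.08433090e-01, -3.11459589e+00,  1.79978921e-03]), 'wrist_force': array([ 0.68376571,  0.90509517, -0.36885469]), 'torque': array([ 0.01510828, -0.03334551,  0.01899744]), 'grip_force': 0.0, 'finger_gap': 0.9974841337173974}
0.0187
```

View pics/top0.png

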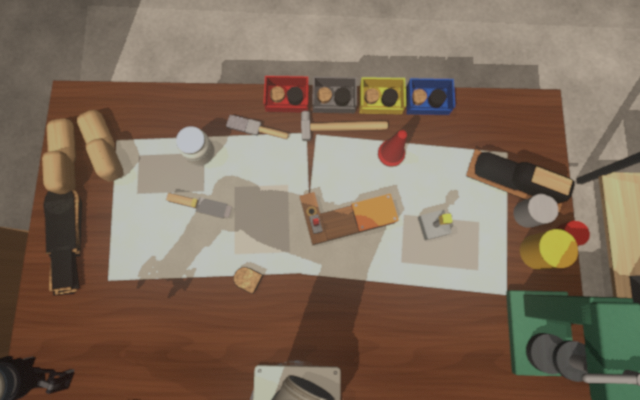

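View pics/side0.png

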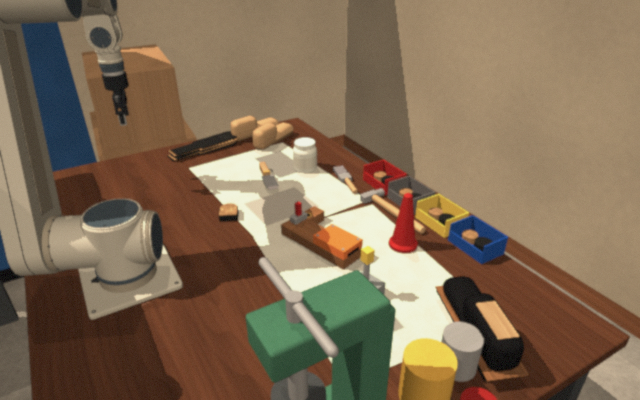

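The top view shows the knife at about (200,205), the block around (350,218) with its keeper near (314,218), and the pin near (446,217). The cone (392,150), tub (193,145), brush, hammer and heel (248,279) are around them. The side view confirms the layout, with the gripper at (122,110). Next I'll measure from an enlarged crop.

```bash
cat > h.py <<'E'
import numpy as np, cv2
from workcell import status, viewer, r
from scipy.spatial.transform import Rotation as Rn
def cam(n, st=None):
    i=viewer.camera_info(n); f=200/np.tan(np.radians(i["vertical_fov"]/2))
    if n=="wrist":
        M=np.array(i["mount"]); T=np.eye(4); T[:3,:3]=Rn.from_rotvec(st["ee_rot"]).as_matrix(); T[:3,3]=st["tool_pos"]
        E=np.linalg.inv(T@M); R,t=E[:3,:3],E[:3,3]
    else: R,t=np.array(i["R"]),np.array(i["t"])
    return f,i["cx"],i["cy"],R,t
def ray(c,uv,z):
    f,cx,cy,R,t=c; uv=np.atleast_2d(np.asarray(uv,float))
    d=np.c_[(uv[:,0]-cx)/f,(uv[:,1]-cy)/f,np.ones(len(uv))]@R; o=-R.T@t
    return o+d*((z-o[2])/d[:,2])[:,None]
def proj(c,X):
    f,cx,cy,R,t=c; p=np.atleast_2d(X)@R.T+t
    return np.c_[f*p[:,0]/p[:,2]+cx,f*p[:,1]/p[:,2]+cy]
def mask(im,lo,hi):
    return cv2.inRange(cv2.cvtColor(im,cv2.COLOR_RGB2HSV),lo,hi)
def blobs(m,amin=15):
    n,_,s,c=cv2.connectedComponentsWithStats(m)
    return [(s[i][:5].tolist(),c[i].round(1).tolist()) for i in range(1,n) if s[i][4]>=amin]
E
python3 - <<'E'
from h import *
im=cv2.cvtColor(cv2.imread("pics/top0.png"),cv2.COLOR_BGR2RGB); c=cam("top")
s=status.read_state(); print("side proj tcp",proj(cam("side"),s["tool_pos"]),"top",proj(c,s["tool_pos"]))
cv2.imwrite("pics/crop.png",cv2.resize(cv2.imread("pics/top0.png")[170:300,155:475],None,fx=2.5,fy=2.5,interpolation=cv2.INTER_CUBIC))
for nm,lo,hi,z in(("orange",(8,150,150),(18,255,255),.0625),("yellow",(22,150,120),(32,255,255),.146),("red",(0,140,80),(5,255,255),.0995),("red2",(172,140,80),(180,255,255),.0995)):
    m=mask(im,lo,hi); m[:120]=0; m[300:]=0; m[:,:160]=0;m[:,500:]=0
    for b in blobs(m): print(nm,b,ray(c,b[1],z).round(4))
    if nm=="orange":
        k=max(cv2.findContours(m,0,2)[0],key=cv2.contourArea); q=cv2.boxPoints(cv2.minAreaRect(k)); print(q,ray(c,q,.0625).round(4))
E
```

```text
side proj tcp [[125.47706091 123.37917816]] top [[ 54.71036707 366.71657321]]
orange ([352, 197, 43, 33, 940], [374.0, 212.6]) [[ 0.5341 -0.2055  0.0625]]
[[351.67694 204.81538]
 [389.24615 194.56923]
 [396.26154 220.29231]
 [358.69232 230.53847]] [[ 0.5549 -0.1433  0.0625]
 [ 0.5865 -0.2488  0.0625]
 [ 0.5137 -0.2671  0.0625]
 [ 0.4829 -0.1628  0.0625]]
red ([379, 130, 28, 36, 614], [392.9, 149.0]) [[ 0.7086 -0.2545  0.0995]]
red ([314, 219, 4, 5, 20], [315.5, 221.0]) [[ 0.5014 -0.0428  0.0995]]
```

View pics/crop.png

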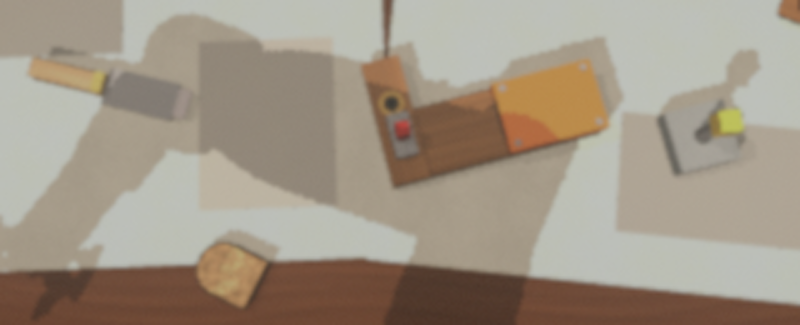

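The crop shows the knife with its handle to the left and tip to the right, and the block with the keeper partly open. The pin hole is at about (311,211), the red grip at (316,221) and the pin head at (446,219). The sleeve's measured size (about 110 x 75 mm) is consistent with the given size. I'll move the arm over the block for a wrist view.

Request:
arm_command(targets=[{"x": -0.67,"y": -0.79,"z": -0.05,"yaw": 0.324},{"x": -0.67,"y": -0.79,"z": -0.05,"yaw": 0.324},{"x": -0.67,"y": -0.79,"z": -0.05,"yaw": 0.324},{"x": -0.67,"y": -0.79,"z": -0.05,"yaw": 0.324},{"x": -0.67,"y": -0.79,"z": -0.05,"yaw": 0.324},{"x": -0.67,"y": -0.79,"z": -0.05,"yaw": 0.324},{"x": -0.67,"y": -0.79,"z": -0.05,"yaw": 0.324},{"x": -0.67,"y": -0.79,"z": -0.05,"yaw": 0.324},{"x": -0.67,"y": -0.79,"z": -0.05,"yaw": 0.324},{"x": -0.67,"y": -0.79,"z": -0.05,"yaw": 0.324}], hand=-1)

```text
time: 1.1
tool_pos: [0.2745, 0.2513, 0.2461]
ee_rot: [-1.178, -2.912, 0.0]
wrist_force: [0.8, 1.0, 0.5]
finger_gap: 1.004
grip_force: 0.0
```

```bash
cat >> h.py <<'E'
def go(p,ang=None):
    "shares to reach world p with tool y at world angle ang (deg, mod 180)"
    s=status.read_state(); R=Rn.from_rotvec(s["ee_rot"]).as_matrix()
    d=R.T@(np.asarray(p)-s["tool_pos"])/.3
    a=np.degrees(np.arctan2(R[1,1],R[0,1])); yaw=0
    if ang is not None: yaw=((a-ang+90)%180-90)/90
    print("t",s["time"],"tcp",s["tool_pos"].round(4),"tooly",a.round(2),"tilt",R[:,2].round(3),"SHARES",d.round(4),"yaw",round(yaw,4),"rows",np.linalg.norm(d)*6,"q",np.round(s["joint_pos"],2))
E
python3 - <<'E'
from h import *
go([.409,-.031,.25],16.7)
E
```

```text
t 1.1 tcp [0.2745 0.2513 0.2461] tooly 45.97 tilt [-0. -0. -1.] SHARES [-0.9763 -0.3649 -0.0131] yaw 0.3252 rows 6.254343555835586 q [ 0.51 -0.05 -0.3   1.32  0.    1.28]
```

Request:
arm_command(targets=[{"x": -0.976,"y": -0.365,"z": -0.013,"yaw": 0.325},{"x": -0.976,"y": -0.365,"z": -0.013,"yaw": 0.325},{"x": -0.976,"y": -0.365,"z": -0.013,"yaw": 0.325},{"x": -0.976,"y": -0.365,"z": -0.013,"yaw": 0.325},{"x": -0.976,"y": -0.365,"z": -0.013,"yaw": 0.325},{"x": -0.976,"y": -0.365,"z": -0.013,"yaw": 0.325},{"x": -0.976,"y": -0.365,"z": -0.013,"yaw": 0.325},{"x": -0.976,"y": -0.365,"z": -0.013,"yaw": 0.325},{"x": -0.976,"y": -0.365,"z": -0.013,"yaw": 0.325},{"x": -0.976,"y": -0.365,"z": -0.013,"yaw": 0.325}])

```text
time: 2.1
tool_pos: [0.4085, -0.0301, 0.2502]
ee_rot: [-1.873, -2.522, -0.0]
wrist_force: [1.0, 0.5, 0.6]
finger_gap: 1.0
grip_force: 0.0
```

```bash
python3 - <<'E'
from h import *
s=status.read_state(); np.save("w1.npy",np.r_[s["tool_pos"],s["ee_rot"]])
im=viewer.snapshot("wrist"); cv2.imwrite("pics/w1.png",cv2.cvtColor(im,cv2.COLOR_RGB2BGR)); c=cam("wrist",s)
print(s["tool_pos"])
for nm,lo,hi,z in(("orange",(8,150,100),(18,255,255),.0625),("yellow",(22,150,100),(32,255,255),.146),("red",(0,140,80),(5,255,255),.0995),("red2",(172,140,80),(180,255,255),.0995)):
    m=mask(im,lo,hi)
    for b in blobs(m,60): print(nm,b,ray(c,b[1],z).round(4)[0,:2])
    if nm=="orange":
        k=max(cv2.findContours(m,0,2)[0],key=cv2.contourArea); q=cv2.boxPoints(cv2.minAreaRect(k)); print(q.round(1),ray(c,q,.0625).round(4)[:,:2])
E
```

```text
[ 0.40845878 -0.03014099  0.25020043]
orange ([281, 0, 60, 33, 680], [308.6, 12.0]) [0.3497 0.1156]
orange ([283, 27, 13, 38, 211], [288.2, 44.6]) [0.3383 0.0827]
orange ([289, 40, 19, 41, 235], [299.6, 59.7]) [0.3526 0.0728]
orange ([156, 79, 42, 169, 3363], [174.6, 148.7]) [ 0.2467 -0.0517]
orange ([184, 125, 43, 136, 1210], [206.9, 185.5]) [ 0.2877 -0.0825]
orange ([228, 162, 26, 62, 434], [239.9, 191.4]) [ 0.3246 -0.0786]
orange ([228, 175, 33, 65, 406], [244.5, 210.2]) [ 0.3345 -0.0992]
orange ([370, 178, 100, 36, 1804], [434.0, 192.7]) [ 0.5352 -0.0164]
orange ([139, 180, 24, 56, 531], [149.3, 211.2]) [ 0.2295 -0.1323]
orange ([262, 185, 10, 18, 69], [266.0, 193.3]) [ 0.3534 -0.0722]
orange ([346, 190, 66, 171, 7307], [377.2, 284.3]) [ 0.5144 -0.1476]
orange ([252, 198, 11, 29, 64], [257.0, 211.5]) [ 0.3486 -0.0966]
orange ([198, 228, 11, 27, 61], [203.1, 241.2]) [ 0.2957 -0.152 ]
orange ([19, 274, 6, 31, 91], [22.0, 286.2]) [ 0.0893 -0.2794]
orange ([31, 335, 10, 42, 109], [36.5, 356.1]) [ 0.1087 -0.3886]
orange ([596, 355, 19, 17, 82], [606.7, 364.5]) [ 0.8596 -0.1759]
orange ([137, 375, 10, 25, 139], [140.3, 386.9]) [ 0.2505 -0.4029]
[[344.9 358.3]
 [350.7 189.7]
 [414.4 191.9]
 [408.7 360.5]] [[ 0.512  -0.2702]
 [ 0.4438 -0.0404]
 [ 0.5136 -0.0219]
 [ 0.5967 -0.2484]]
yellow ([571, 328, 69, 72, 1170], [616.7, 364.8]) [ 0.7496 -0.1178]
red ([390, 198, 23, 25, 417], [401.4, 210.0]) [ 0.4938 -0.0365]
```

View pics/w1.png

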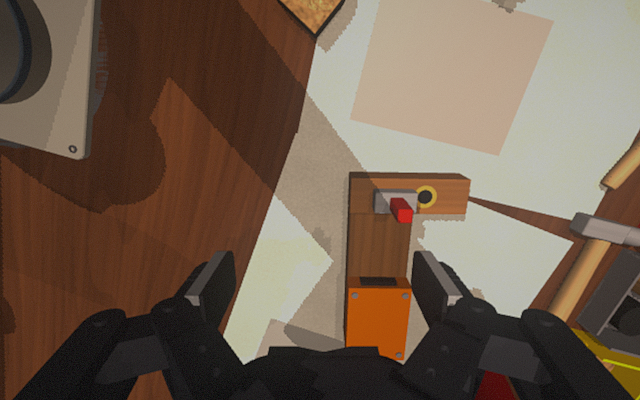

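The wrist view shows the block nearly aligned with the image. The track's back corners are at (349,172) and (470,174), the brass hole at (427,197), the grip top near (404,214), and the sleeve mouth's top edge from (348,289) to (411,289). I'll refine these numbers.

```bash
python3 - <<'E'
from h import *
w=np.load("w1.npy"); c=cam("wrist",dict(tool_pos=w[:3],ee_rot=w[3:]))
im=cv2.cvtColor(cv2.imread("pics/w1.png"),cv2.COLOR_BGR2RGB); hsv=cv2.cvtColor(im,cv2.COLOR_RGB2HSV)
# dark hole
m=mask(im,(0,0,0),(180,255,60)); m2=np.zeros_like(m); m2[185:210,412:442]=m[185:210,412:442]
b=blobs(m2,20); print("dark hole",b)
m=mask(im,(18,90,120),(34,255,255)); m2[:]=0; m2[180:212,410:445]=m[180:212,410:445]
pts=cv2.findNonZero(m2); print("brass",cv2.minEnclosingCircle(pts))
uv=cv2.minEnclosingCircle(pts)[0]; hole=ray(c,uv,.036)[0]; print(hole)
# bright red top
m=mask(im,(0,140,80),(5,255,255)); v=hsv[:,:,2][195:228,385:418]; mm=m[195:228,385:418]>0
print("red V hist",np.histogram(v[mm],10))
thr=cv2.threshold(v[mm].reshape(-1,1),0,255,cv2.THRESH_OTSU)[0]
ys,xs=np.where(mm&(v>thr)); print("top",thr,xs.mean()+385,ys.mean()+195,xs.min()+385,xs.max()+385,ys.min()+195,ys.max()+195,ray(c,[xs.mean()+385,ys.mean()+195],.0995))
P=ray(c,[[349,172],[470,174]],.036); print("back corners",P[:,:2],np.linalg.norm(P[0]-P[1]))
m=mask(im,(5,170,100),(16,255,255)); m[:, :340]=0;m[:,420:]=0;m[:284]=0;m[340:]=0
xs=[];L=[];Rr=[]
for y in range(295,335):
    q=np.where(m[y])[0]; L.append((q.min()-.5,y)); Rr.append((q.max()+.5,y))
for nm,E in(("L",L),("R",Rr)):
    W=ray(c,E,.0625)[:,:2]; vx,vy,x0,y0=cv2.fitLine(W.astype(np.float32),2,0,.01,.01).ravel(); print(nm,np.degrees(np.arctan2(vy,vx)),W[0],W[-1])
col=[np.where(hsv[280:300,x,2]>0)[0] for x in (380,)]
print(hsv[282:296,360],hsv[282:296,400])
E
```

```text
dark hole [([418, 191, 14, 12, 127], [424.5, 196.6])]
brass ((425.4444580078125, 196.6666717529297), 11.679988861083984)
[ 0.53911687 -0.02891085  0.036     ]
red V hist (array([ 18,  41,  41, 118,   3,   5,  16,  23,   8, 144]), array([ 80. ,  92.3, 104.6, 116.9, 129.2, 141.5, 153.8, 166.1, 178.4,
       190.7, 203. ]))
top 149.0 404.9481865284974 215.2538860103627 398 412 209 222 [[ 0.49942983 -0.04083182  0.0995    ]]
back corners [[ 0.43957604 -0.02668466]
 [ 0.57922472  0.01303382]] 0.14518715915727054
L -74.099785 [ 0.48381002 -0.17325854] [ 0.50015015 -0.23137499]
R -73.735146 [ 0.56007285 -0.1501371 ] [ 0.57746783 -0.20792184]
[[  8 148  76]
 [ 10 182  84]
 [ 11 174  88]
 [  9 165  96]
 [ 12 215  96]
 [ 10 176  94]
 [ 12 234 157]
 [ 13 244 187]
 [ 13 241 182]
 [ 13 241 182]
 [ 13 241 182]
 [ 13 240 181]
 [ 13 242 181]
 [ 13 242 181]] [[ 13 207 101]
 [ 12 207 101]
 [ 11 204 100]
 [ 12 207 101]
 [ 13 219  99]
 [ 12 214  93]
 [ 13 235 130]
 [ 12 242 171]
 [ 13 240 183]
 [ 13 241 179]
 [ 13 241 178]
 [ 12 241 178]
 [ 13 242 181]
 [ 12 245 181]]
```

```bash
cat >> h.py <<'E'
A=np.radians(-74.0); X=np.array([np.cos(A),np.sin(A)]); Y=np.array([-X[1],X[0]]); O=np.array([.5072,-.1075])
def W(x,y,z): return np.r_[O+x*X+y*Y,z]
def C(p): d=np.asarray(p)[:2]-O; return np.r_[d@X,d@Y]
E
python3 - <<'E'
from h import *
print(C([.4994,-.0408])); go([.4994,-.0408,.068],16)
E
```

```text
[-0.06626613  0.01088717]
t 2.15 tcp [ 0.4085 -0.0302  0.2503] tooly 16.79 tilt [ 0.  0. -1.] SHARES [-0.1212  0.2797  0.6078] yaw 0.0088 rows 4.0799880252521366 q [-0.28  0.01 -0.23  1.33  0.    1.  ]
```

Request:
arm_command(targets=[{"x": -0.121,"y": 0.28,"z": 0.2,"yaw": 0.009},{"x": -0.121,"y": 0.28,"z": 0.3,"yaw": 0.009},{"x": -0.121,"y": 0.28,"z": 0.3,"yaw": 0.009},{"x": -0.121,"y": 0.28,"z": 0.4,"yaw": 0.009},{"x": -0.121,"y": 0.28,"z": 0.5,"yaw": 0.009},{"x": -0.121,"y": 0.28,"z": 0.56,"yaw": 0.009},{"x": -0.121,"y": 0.28,"z": 0.607,"yaw": 0.009},{"x": -0.121,"y": 0.28,"z": 0.607,"yaw": 0.009},{"x": -0.121,"y": 0.28,"z": 0.607,"yaw": 0.009},{"x": -0.121,"y": 0.28,"z": 0.607,"yaw": 0.009}])

```text
time: 3.15
tool_pos: [0.5003, -0.0421, 0.0692]
ee_rot: [1.892, 2.506, 0.001]
wrist_force: [0.1, -0.1, -0.3]
finger_gap: 1.002
grip_force: 0.0
```

Request:
arm_command(targets=[{"x": 0,"y": 0,"z": 0,"yaw": 0},{"x": 0,"y": 0,"z": 0,"yaw": 0},{"x": 0,"y": 0,"z": 0,"yaw": 0},{"x": 0,"y": 0,"z": 0,"yaw": 0},{"x": 0,"y": 0,"z": 0,"yaw": 0},{"x": 0,"y": 0,"z": 0,"yaw": 0},{"x": 0,"y": 0,"z": 0,"yaw": 0},{"x": 0,"y": 0,"z": 0,"yaw": 0}], hand=1, newtons=30)

```text
time: 3.95
tool_pos: [0.4999, -0.0426, 0.0682]
ee_rot: [1.894, 2.506, 0.0]
wrist_force: [-0.4, 0.1, 3.8]
finger_gap: 0.181
grip_force: 33.2
```

Request:
arm_command(targets=[{"x": 0,"y": 0.04,"z": 0,"yaw": 0},{"x": 0,"y": 0.08,"z": 0,"yaw": 0},{"x": 0,"y": 0.12,"z": 0,"yaw": 0},{"x": 0,"y": 0.15,"z": 0,"yaw": 0},{"x": 0,"y": 0.17,"z": 0,"yaw": 0},{"x": 0,"y": 0.18,"z": 0,"yaw": 0},{"x": 0,"y": 0.18,"z": 0,"yaw": 0},{"x": 0,"y": 0.18,"z": 0,"yaw": 0},{"x": 0,"y": 0.18,"z": 0,"yaw": 0},{"x": 0,"y": 0.18,"z": 0,"yaw": 0}])

```text
time: 4.95
tool_pos: [0.5523, -0.0276, 0.0682]
ee_rot: [-1.894, -2.507, 0.001]
wrist_force: [-5.1, -0.1, 6.8]
finger_gap: 0.178
grip_force: 33.8
```

Request:
arm_command(targets=[{"x": 0,"y": 0,"z": 0,"yaw": 0},{"x": 0,"y": 0,"z": 0,"yaw": 0},{"x": 0,"y": 0,"z": 0,"yaw": 0},{"x": 0,"y": 0,"z": 0,"yaw": 0},{"x": 0,"y": 0,"z": -0.15,"yaw": 0},{"x": 0,"y": 0,"z": -0.3,"yaw": 0},{"x": 0,"y": 0,"z": -0.45,"yaw": 0},{"x": 0,"y": 0,"z": -0.5,"yaw": 0},{"x": 0,"y": 0,"z": -0.5,"yaw": 0}], hand=-1)

```text
time: 5.85
tool_pos: [0.5529, -0.028, 0.2208]
ee_rot: [1.891, 2.503, 0.003]
wrist_force: [0.2, 0.2, -0.9]
finger_gap: 1.001
grip_force: 0.0
```

```bash
python3 - <<'E'
from h import *
c=cam("top")
a=ray(c,[155+33/2.5,170+67/2.5],.028)[0]; t=ray(c,[155+186/2.5,170+104/2.5],.018)[0]
print(a,t,np.linalg.norm(a-t)); d=(t-a)[:2]/np.linalg.norm((t-a)[:2]); ang=np.degrees(np.arctan2(d[1],d[0])); print(ang)
k=a[:2]+.045*d; print("knife",k)
p=k-.14*d  # tool so that cam looks along knife
s=ang+90
go(np.r_[k-.06*d-.0*d,.22],s)
E
```

```text
[0.5740891  0.38554712 0.028     ] [0.5360329  0.20723749 0.018     ] 0.18259955247679469
-102.04774561886686
knife [0.5646964  0.34153829]
t 5.85 tcp [ 0.5529 -0.028   0.2208] tooly 15.84 tilt [ 0.005 -0.001 -1.   ] SHARES [1.3511 0.4674 0.0017] yaw 0.3098 rows 8.578046647248037 q [-0.2   0.26  0.    1.3   0.    1.09]
```

Request:
arm_command(targets=[{"x": 0.95,"y": 0.33,"z": 0,"yaw": 0.31},{"x": 0.95,"y": 0.33,"z": 0,"yaw": 0.31},{"x": 0.95,"y": 0.33,"z": 0,"yaw": 0.31},{"x": 0.95,"y": 0.33,"z": 0,"yaw": 0.31},{"x": 0.95,"y": 0.33,"z": 0,"yaw": 0.31},{"x": 0.95,"y": 0.33,"z": 0,"yaw": 0.31},{"x": 0.95,"y": 0.33,"z": 0,"yaw": 0.31},{"x": 0.95,"y": 0.33,"z": 0,"yaw": 0.31},{"x": 0.95,"y": 0.33,"z": 0,"yaw": 0.31},{"x": 0.95,"y": 0.33,"z": 0,"yaw": 0.31}])

```text
time: 6.85
tool_pos: [0.5693, 0.272, 0.2177]
ee_rot: [2.444, 1.974, -0.001]
wrist_force: [-0.4, -0.1, -0.6]
finger_gap: 1.001
grip_force: 0.0
```

```bash
python3 - <<'E'
from h import *
go([.577,.400,.22],-12)
E
```

```text
t 6.85 tcp [0.5693 0.272  0.2177] tooly -12.14 tilt [-0.001 -0.001 -1.   ] SHARES [ 0.4226 -0.0647 -0.008 ] yaw -0.0016 rows 2.5654001945792095 q [ 0.31  0.4   0.2   1.37 -0.    2.1 ]
```

Request:
arm_command(targets=[{"x": 0.423,"y": -0.065,"z": -0.01,"yaw": 0},{"x": 0.423,"y": -0.065,"z": -0.01,"yaw": 0},{"x": 0.423,"y": -0.065,"z": -0.01,"yaw": 0},{"x": 0.423,"y": -0.065,"z": -0.01,"yaw": 0},{"x": 0.423,"y": -0.065,"z": -0.01,"yaw": 0},{"x": 0.423,"y": -0.065,"z": -0.01,"yaw": 0}])

```text
time: 7.45
tool_pos: [0.5772, 0.3999, 0.2213]
ee_rot: [2.444, 1.973, -0.0]
wrist_force: [0.8, -0.5, -0.5]
finger_gap: 0.998
grip_force: 0.0
```

```bash
python3 - <<'E'
from h import *
s=status.read_state(); np.save("w2.npy",np.r_[s["tool_pos"],s["ee_rot"]])
im=viewer.snapshot("wrist"); cv2.imwrite("pics/w2.png",cv2.cvtColor(im,cv2.COLOR_RGB2BGR)); c=cam("wrist",s)
print(s["tool_pos"])
for nm,lo,hi,z in(("wood",(8,70,90),(18,255,255),.032),("brass",(20,90,90),(34,255,255),.03)):
    for b in blobs(mask(im,lo,hi),150): print(nm,b,ray(c,b[1],z).round(4)[0,:2])
E
```

```text
[0.57715465 0.39988443 0.22126889]
wood ([339, 0, 44, 17, 425], [360.8, 5.4]) [0.6465 0.5509]
wood ([313, 179, 21, 63, 1165], [322.5, 208.7]) [0.5675 0.3574]
brass ([313, 241, 21, 10, 189], [322.9, 246.0]) [0.5577 0.3096]
```

View pics/w2.png

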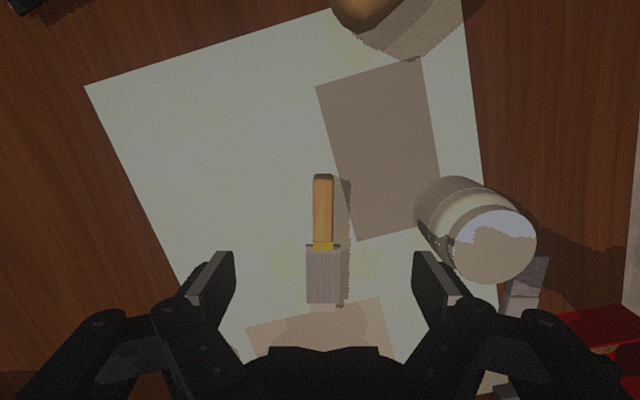

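The knife lies straight down the image. Its handle back is at (323,178), the ferrule end at (323,250) and the tip at about (323,304). The tub at (470,230) is clear of the fingers.

```bash
python3 - <<'E'
from h import *
w=np.load("w2.npy"); c=cam("wrist",dict(tool_pos=w[:3],ee_rot=w[3:]))
im=cv2.cvtColor(cv2.imread("pics/w2.png"),cv2.COLOR_BGR2RGB); hsv=cv2.cvtColor(im,cv2.COLOR_RGB2HSV)
m=mask(im,(8,70,90),(34,255,255)); 
mid=[];wd=[]
for y in range(186,250):
    q=np.where(m[y,300:345])[0]+300; mid.append((.5*(q.min()+q.max()),y)); wd.append(len(q))
P=ray(c,mid,.032)[:,:2]; vx,vy,x0,y0=cv2.fitLine(P.astype(np.float32),2,0,.01,.01).ravel()
a=np.degrees(np.arctan2(vy,vx)); print("ang",a,a-180, wd[::10])
g=hsv[:,323,2].astype(int); print(list(enumerate(g[170:184],170))); print(list(enumerate(g[236:258],236)));print(list(enumerate(g[294:312],294)), hsv[296:312,323,1])
for nm,r_,z in(("back top",180,.032),("back bottom",173.5,.0),("ferr end",250.5,.032),("tip",304,.0185)):
    print(nm,ray(c,[323,r_],z)[0])
E
```

```text
ang 77.825035 -102.174965 [20, 20, 21, 19, 19, 19, 21]
[(170, np.int64(141)), (171, np.int64(139)), (172, np.int64(147)), (173, np.int64(113)), (174, np.int64(70)), (175, np.int64(74)), (176, np.int64(79)), (177, np.int64(78)), (178, np.int64(86)), (179, np.int64(112)), (180, np.int64(133)), (181, np.int64(140)), (182, np.int64(142)), (183, np.int64(139))]
[(236, np.int64(141)), (237, np.int64(142)), (238, np.int64(142)), (239, np.int64(139)), (240, np.int64(141)), (241, np.int64(131)), (242, np.int64(132)), (243, np.int64(142)), (244, np.int64(142)), (245, np.int64(140)), (246, np.int64(139)), (247, np.int64(141)), (248, np.int64(140)), (249, np.int64(142)), (250, np.int64(138)), (251, np.int64(128)), (252, np.int64(123)), (253, np.int64(125)), (254, np.int64(117)), (255, np.int64(113)), (256, np.int64(115)), (257, np.int64(114))]
[(294, np.int64(113)), (295, np.int64(114)), (296, np.int64(111)), (297, np.int64(115)), (298, np.int64(113)), (299, np.int64(112)), (300, np.int64(114)), (301, np.int64(112)), (302, np.int64(110)), (303, np.int64(131)), (304, np.int64(144)), (305, np.int64(140)), (306, np.int64(140)), (307, np.int64(136)), (308, np.int64(139)), (309, np.int64(138)), (310, np.int64(139)), (311, np.int64(138))] [46 35 43 41 38 41 39 45 48 51 44 38 39 39 44 43]
back top [0.57525646 0.39072172 0.032     ]
back bottom [0.57521471 0.3906436  0.        ]
ferr end [0.55678178 0.30470471 0.032     ]
tip [0.53857374 0.21997818 0.0185    ]
```

```bash
python3 - <<'E'
from h import *
d=np.array([-.2108,-.9775]); print(np.array([.566,.3477])+.02*d)
go(np.r_[np.array([.566,.3477])+.02*d,.005],-12.17)
E
```

```text
[0.561784 0.32815 ]
t 7.5 tcp [0.5771 0.3999 0.2215] tooly -12.17 tilt [ 0. -0. -1.] SHARES [-2.445e-01  2.000e-04  7.215e-01] yaw -0.0 rows 4.570840577779469 q [ 0.49  0.53  0.43  1.47 -0.    2.27]
```

Request:
arm_command(targets=[{"x": -0.15,"y": 0,"z": 0.05,"yaw": 0},{"x": -0.245,"y": 0,"z": 0.2,"yaw": 0},{"x": -0.245,"y": 0,"z": 0.35,"yaw": 0},{"x": -0.245,"y": 0,"z": 0.5,"yaw": 0},{"x": -0.245,"y": 0,"z": 0.6,"yaw": 0},{"x": -0.245,"y": 0,"z": 0.67,"yaw": 0},{"x": -0.245,"y": 0,"z": 0.7,"yaw": 0},{"x": -0.245,"y": 0,"z": 0.72,"yaw": 0},{"x": -0.245,"y": 0,"z": 0.72,"yaw": 0},{"x": -0.245,"y": 0,"z": 0.72,"yaw": 0},{"x": -0.245,"y": 0,"z": 0.72,"yaw": 0}])

```text
time: 8.6
tool_pos: [0.562, 0.3299, 0.0063]
ee_rot: [2.442, 1.975, 0.003]
wrist_force: [-0.3, -0.0, -1.5]
finger_gap: 1.005
grip_force: 0.0
```

Request:
arm_command(targets=[{"x": 0,"y": 0,"z": 0,"yaw": 0},{"x": 0,"y": 0,"z": 0,"yaw": 0},{"x": 0,"y": 0,"z": 0,"yaw": 0},{"x": 0,"y": 0,"z": 0,"yaw": 0},{"x": 0,"y": 0,"z": 0,"yaw": 0},{"x": 0,"y": 0,"z": 0,"yaw": 0},{"x": 0,"y": 0,"z": 0,"yaw": 0},{"x": 0,"y": 0,"z": 0,"yaw": 0}], hand=1, newtons=50)

```text
time: 9.4
tool_pos: [0.5615, 0.3297, 0.0053]
ee_rot: [2.442, 1.976, 0.001]
wrist_force: [0.0, -0.4, 3.6]
finger_gap: 0.271
grip_force: 50.5
```

Request:
arm_command(targets=[{"x": 0,"y": 0,"z": -0.05,"yaw": 0},{"x": 0,"y": 0,"z": -0.15,"yaw": 0},{"x": 0,"y": 0,"z": -0.3,"yaw": 0},{"x": 0,"y": 0,"z": -0.45,"yaw": 0},{"x": 0,"y": 0,"z": -0.45,"yaw": 0},{"x": 0,"y": 0,"z": -0.45,"yaw": 0}])

```text
time: 10.0
tool_pos: [0.5614, 0.3298, 0.1404]
ee_rot: [2.442, 1.976, 0.002]
wrist_force: [-0.1, -0.3, -3.4]
finger_gap: 0.272
grip_force: 49.8
```

```bash
python3 - <<'E'
from h import *
go(W(-.12+.0185,0,.14),16)
E
```

```text
t 10.0 tcp [0.5614 0.3298 0.1404] tooly -12.06 tilt [ 0.001  0.    -1.   ] SHARES [-1.1646e+00 -3.1400e-02  6.0000e-04] yaw -0.3118 rows 6.990137904067891 q [0.4  0.47 0.1  1.21 0.   2.18]
```

Request:
arm_command(targets=[{"x": -0.1,"y": -0.003,"z": 0,"yaw": -0.05},{"x": -0.23,"y": -0.006,"z": 0,"yaw": -0.1},{"x": -0.36,"y": -0.01,"z": 0,"yaw": -0.15},{"x": -0.49,"y": -0.013,"z": 0,"yaw": -0.2},{"x": -0.62,"y": -0.017,"z": 0,"yaw": -0.25},{"x": -0.75,"y": -0.02,"z": 0,"yaw": -0.3},{"x": -0.85,"y": -0.025,"z": 0,"yaw": -0.312},{"x": -0.95,"y": -0.028,"z": 0,"yaw": -0.312},{"x": -0.98,"y": -0.03,"z": 0,"yaw": -0.312},{"x": -0.98,"y": -0.03,"z": 0,"yaw": -0.312},{"x": -0.98,"y": -0.03,"z": 0,"yaw": -0.312}])

```text
time: 11.1
tool_pos: [0.4909, 0.0446, 0.1393]
ee_rot: [-1.89, -2.508, 0.001]
wrist_force: [-0.3, 0.7, -2.6]
finger_gap: 0.27
grip_force: 49.7
```

```bash
python3 - <<'E'
from h import *
s=status.read_state(); np.save("w3.npy",np.r_[s["tool_pos"],s["ee_rot"]])
im=viewer.snapshot("wrist"); cv2.imwrite("pics/w3.png",cv2.cvtColor(im,cv2.COLOR_RGB2BGR))
go(W(-.12+.0185,0,.043),16)
E
```

```text
t 11.15 tcp [0.4911 0.0449 0.1394] tooly 16.05 tilt [-0.001  0.    -1.   ] SHARES [-0.1648 -0.0881  0.3214] yaw 0.0005 rows 2.23073472360485 q [-0.08  0.21 -0.29  1.08  0.    1.21]
```

View pics/w3.png

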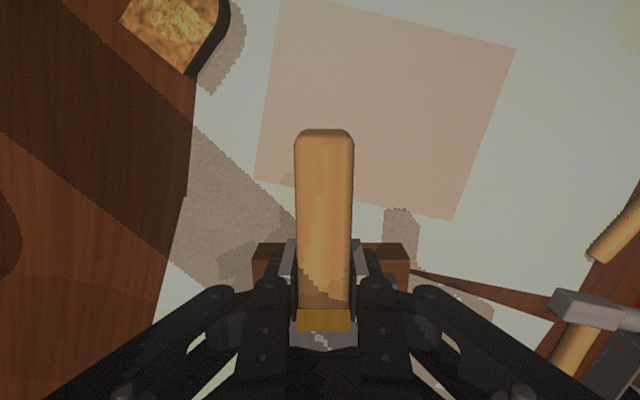

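The knife sits straight in the hand, with the handle centred at column 324. I'll line it up at the sleeve axis and descend short of the mouth.

Request:
arm_command(targets=[{"x": -0.1,"y": -0.05,"z": 0,"yaw": 0},{"x": -0.165,"y": -0.088,"z": 0.0,"yaw": 0},{"x": -0.165,"y": -0.088,"z": 0.0,"yaw": 0},{"x": -0.165,"y": -0.088,"z": 0.1,"yaw": 0},{"x": -0.165,"y": -0.088,"z": 0.2,"yaw": 0},{"x": -0.165,"y": -0.088,"z": 0.27,"yaw": 0},{"x": -0.165,"y": -0.088,"z": 0.31,"yaw": 0},{"x": -0.165,"y": -0.088,"z": 0.324,"yaw": 0},{"x": -0.165,"y": -0.088,"z": 0.324,"yaw": 0},{"x": -0.165,"y": -0.088,"z": 0.324,"yaw": 0},{"x": -0.165,"y": -0.088,"z": 0.324,"yaw": 0}])

```text
time: 12.25
tool_pos: [0.48, -0.0106, 0.0436]
ee_rot: [1.889, 2.509, 0.001]
wrist_force: [-0.4, 0.2, -2.3]
finger_gap: 0.273
grip_force: 49.9
```

```bash
python3 - <<'E'
from h import *
s=status.read_state(); print(s["wrist_force"],s["torque"]); print("case tcp",C(s["tool_pos"]),s["tool_pos"])
np.save("w4.npy",np.r_[s["tool_pos"],s["ee_rot"]])
im=viewer.snapshot("top"); im2=viewer.snapshot("side")
a=cv2.resize(im[180:260,290:410],None,fx=4,fy=4,interpolation=2); b=cv2.resize(im2[190:280,270:390],None,fx=3.5,fy=3.5,interpolation=2)
H=max(a.shape[0],b.shape[0]); o=np.zeros((H,800,3),np.uint8); o[:a.shape[0],:400]=a[:,:400]; o[:b.shape[0],400:]=b[:,:400]
cv2.imwrite("pics/c4.png",cv2.cvtColor(o,cv2.COLOR_RGB2BGR))
go(W(-.12+.0185,0,.042),16)
E
```

```text
[-0.3945822   0.1946367  -2.25948126] [-0.00689049  0.01536195 -0.03961479]
case tcp [-0.10061076  0.0005227 ] [ 0.47997037 -0.01064266  0.04358527]
t 12.35 tcp [ 0.4798 -0.0108  0.0435] tooly 16.02 tilt [ 0.001 -0.    -1.   ] SHARES [ 0.0032 -0.001   0.0049] yaw 0.0003 rows 0.035703391725931725 q [-0.2   0.28 -0.47  0.82  0.    1.09]
```

View pics/c4.png

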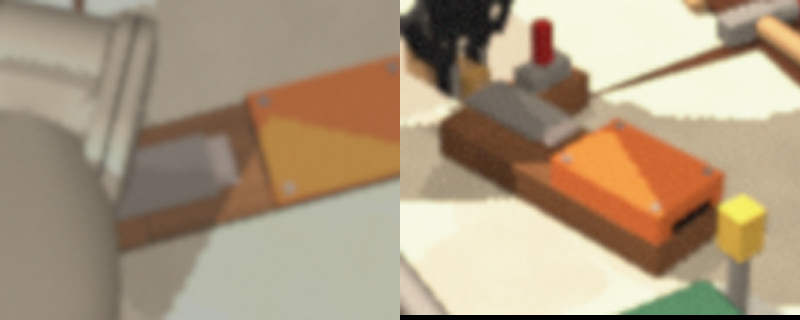

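The top crop shows the blade centred on the sleeve axis, and the side crop shows it level. The keeper is fully open. I'll start inserting.

Request:
arm_command(targets=[{"x": 0,"y": -0.001,"z": 0.0045,"yaw": 0},{"x": -0.03,"y": -0.001,"z": 0.0045,"yaw": 0},{"x": -0.06,"y": -0.001,"z": 0.0045,"yaw": 0},{"x": -0.08,"y": -0.001,"z": 0.0045,"yaw": 0},{"x": -0.1,"y": -0.001,"z": 0.0045,"yaw": 0},{"x": -0.12,"y": -0.001,"z": 0.0045,"yaw": 0},{"x": -0.12,"y": -0.001,"z": 0.0045,"yaw": 0}])

```text
time: 13.05
tool_pos: [0.4893, -0.0463, 0.0415]
ee_rot: [1.891, 2.508, -0.0]
wrist_force: [-0.2, -0.5, -2.9]
finger_gap: 0.274
grip_force: 49.9
```

Request:
arm_command(targets=[{"x": -0.03,"y": 0,"z": 0,"yaw": 0},{"x": -0.06,"y": 0,"z": 0,"yaw": 0},{"x": -0.09,"y": 0,"z": 0,"yaw": 0},{"x": -0.12,"y": 0,"z": 0,"yaw": 0},{"x": -0.15,"y": 0,"z": 0,"yaw": 0},{"x": -0.18,"y": 0,"z": 0,"yaw": 0},{"x": -0.21,"y": 0,"z": 0,"yaw": 0},{"x": -0.23,"y": 0,"z": 0,"yaw": 0},{"x": -0.24,"y": 0,"z": 0,"yaw": 0},{"x": -0.24,"y": 0,"z": 0,"yaw": 0},{"x": -0.24,"y": 0,"z": 0,"yaw": 0}])

```text
time: 14.15
tool_pos: [0.5088, -0.1145, 0.0415]
ee_rot: [-1.89, -2.509, -0.0]
wrist_force: [0.3, -0.0, -3.2]
finger_gap: 0.271
grip_force: 49.9
```

```bash
python3 - <<'E'
from h import *
s=status.read_state(); print("knife case",C(s["tool_pos"])-[.0185,0]); go(W(.0205,0,.042),16)
E
```

```text
knife case [-0.01132593 -0.00043852]
t 14.15 tcp [ 0.5088 -0.1145  0.0415] tooly 16.02 tilt [-0.  0. -1.] SHARES [-0.0444  0.0014 -0.0018] yaw 0.0002 rows 0.26686793230385353 q [-0.38  0.34 -0.38  0.85  0.    0.91]
```

Push the last 12 mm or so gently until the shoulder makes contact.

Request:
arm_command(targets=[{"x": -0.01,"y": 0,"z": 0,"yaw": 0},{"x": -0.02,"y": 0,"z": 0,"yaw": 0},{"x": -0.03,"y": 0,"z": 0,"yaw": 0},{"x": -0.037,"y": 0,"z": 0,"yaw": 0},{"x": -0.042,"y": 0,"z": 0,"yaw": 0},{"x": -0.046,"y": 0,"z": 0,"yaw": 0},{"x": -0.046,"y": 0,"z": 0,"yaw": 0},{"x": -0.046,"y": 0,"z": 0,"yaw": 0}])

```text
time: 14.95
tool_pos: [0.5126, -0.1276, 0.0415]
ee_rot: [-1.89, -2.509, -0.0]
wrist_force: [-0.8, 3.2, -2.4]
finger_gap: 0.269
grip_force: 50.0
```

Request:
arm_command(targets=[{"x": -0.004,"y": 0,"z": 0,"yaw": 0},{"x": -0.006,"y": 0,"z": 0.001,"yaw": 0},{"x": -0.006,"y": 0,"z": 0.002,"yaw": 0},{"x": -0.006,"y": 0,"z": 0.002,"yaw": 0}])

```text
time: 15.35
tool_pos: [0.5125, -0.1277, 0.0413]
ee_rot: [-1.887, -2.509, -0.004]
wrist_force: [-4.0, 12.9, 7.5]
finger_gap: 0.273
grip_force: 51.3
```

The shoulder is seated (13 N along the axis, no further travel) and the knife is on the deck. I'll relax the push, release and lift.

Request:
arm_command(targets=[{"x": 0.005,"y": 0,"z": 0,"yaw": 0},{"x": 0.005,"y": 0,"z": 0,"yaw": 0}])

```text
time: 15.55
tool_pos: [0.5125, -0.1276, 0.0412]
ee_rot: [-1.889, -2.509, -0.001]
wrist_force: [-3.1, 5.5, 3.8]
finger_gap: 0.27
grip_force: 50.9
```

Request:
arm_command(targets=[{"x": 0,"y": 0,"z": 0,"yaw": 0},{"x": 0,"y": 0,"z": 0,"yaw": 0},{"x": 0,"y": 0,"z": 0,"yaw": 0},{"x": 0,"y": 0,"z": 0,"yaw": 0},{"x": 0,"y": 0,"z": -0.1,"yaw": 0},{"x": 0,"y": 0,"z": -0.25,"yaw": 0},{"x": 0,"y": 0,"z": -0.4,"yaw": 0},{"x": 0,"y": 0,"z": -0.5,"yaw": 0},{"x": 0,"y": 0,"z": -0.5,"yaw": 0},{"x": 0,"y": 0,"z": -0.5,"yaw": 0}], hand=-1)

```text
time: 16.55
tool_pos: [0.513, -0.1284, 0.1913]
ee_rot: [1.89, 2.508, 0.0]
wrist_force: [0.0, 0.3, -0.8]
finger_gap: 0.999
grip_force: 0.0
```

```bash
python3 - <<'E'
from h import *
go(W(-.0655,.0652,.070),16)
E
```

```text
t 16.55 tcp [ 0.513  -0.1284  0.1913] tooly 16.01 tilt [ 0.001 -0.001 -1.   ] SHARES [0.2911 0.2177 0.4041] yaw 0.0001 rows 3.261109997616831 q [-0.4   0.24 -0.11  1.22 -0.    0.89]
```

Request:
arm_command(targets=[{"x": 0.15,"y": 0.11,"z": 0,"yaw": 0},{"x": 0.28,"y": 0.21,"z": 0,"yaw": 0},{"x": 0.291,"y": 0.218,"z": 0.05,"yaw": 0},{"x": 0.291,"y": 0.218,"z": 0.15,"yaw": 0},{"x": 0.291,"y": 0.218,"z": 0.27,"yaw": 0},{"x": 0.291,"y": 0.218,"z": 0.36,"yaw": 0},{"x": 0.291,"y": 0.218,"z": 0.4,"yaw": 0},{"x": 0.291,"y": 0.218,"z": 0.404,"yaw": 0},{"x": 0.291,"y": 0.218,"z": 0.404,"yaw": 0}])

```text
time: 17.45
tool_pos: [0.5518, -0.0264, 0.07]
ee_rot: [-1.89, -2.509, 0.0]
wrist_force: [0.0, -0.5, 0.2]
finger_gap: 0.999
grip_force: 0.0
```

Request:
arm_command(targets=[{"x": 0,"y": 0,"z": 0,"yaw": 0},{"x": 0,"y": 0,"z": 0,"yaw": 0},{"x": 0,"y": 0,"z": 0,"yaw": 0},{"x": 0,"y": 0,"z": 0,"yaw": 0},{"x": 0,"y": 0,"z": 0,"yaw": 0},{"x": 0,"y": 0,"z": 0,"yaw": 0},{"x": 0,"y": 0,"z": 0,"yaw": 0}], hand=1, newtons=30)

```text
time: 18.15
tool_pos: [0.5517, -0.0263, 0.0701]
ee_rot: [1.89, 2.509, 0.0]
wrist_force: [-0.4, 0.1, 6.2]
finger_gap: 0.18
grip_force: 33.1
```

Request:
arm_command(targets=[{"x": 0,"y": -0.04,"z": 0,"yaw": 0},{"x": 0,"y": -0.08,"z": 0,"yaw": 0},{"x": 0,"y": -0.12,"z": 0,"yaw": 0},{"x": 0,"y": -0.16,"z": 0,"yaw": 0},{"x": 0,"y": -0.19,"z": 0,"yaw": 0},{"x": 0,"y": -0.21,"z": 0,"yaw": 0},{"x": 0,"y": -0.216,"z": 0,"yaw": 0},{"x": 0,"y": -0.216,"z": 0,"yaw": 0},{"x": 0,"y": -0.216,"z": 0,"yaw": 0}])

```text
time: 19.05
tool_pos: [0.4893, -0.0442, 0.0701]
ee_rot: [1.89, 2.509, 0.0]
wrist_force: [0.4, 1.2, 8.9]
finger_gap: 0.178
grip_force: 33.5
```

```bash
python3 - <<'E'
from h import *
s=status.read_state(); print(C(s["tool_pos"]),s["wrist_force"])
E
```

```text
[-0.06575578  0.00023915] [0.40890703 1.24398951 8.85300899]
```

Request:
arm_command(targets=[{"x": 0,"y": 0,"z": 0,"yaw": 0},{"x": 0,"y": 0,"z": 0,"yaw": 0},{"x": 0,"y": 0,"z": 0,"yaw": 0},{"x": 0,"y": 0,"z": 0,"yaw": 0},{"x": 0,"y": 0,"z": -0.15,"yaw": 0},{"x": 0,"y": 0,"z": -0.3,"yaw": 0},{"x": 0,"y": 0,"z": -0.45,"yaw": 0},{"x": 0,"y": 0,"z": -0.6,"yaw": 0},{"x": 0,"y": 0,"z": -0.7,"yaw": 0},{"x": 0,"y": 0,"z": -0.7,"yaw": 0}], hand=-1)

```text
time: 20.05
tool_pos: [0.4905, -0.0445, 0.2837]
ee_rot: [1.886, 2.504, 0.004]
wrist_force: [0.2, -0.1, -0.1]
finger_gap: 0.999
grip_force: 0.0
```

```bash
python3 - <<'E'
from h import *
c=cam("top"); p=ray(c,[447,218.8],.146)[0]; print(p)
b=ray(c,[[155+683/2.5,170+174/2.5],[155+661/2.5,170+117/2.5]],.04); d=b[1]-b[0]; print("rest edge ang",np.degrees(np.arctan2(d[1],d[0])),np.linalg.norm(d))
go(np.r_[p[:2],.28],16)
# offset view: TCP 60mm behind along case -x
go(np.r_[p[:2]-.10*X,.28],16)
E
```

```text
[ 0.50717218 -0.38162969  0.146     ]
rest edge ang 19.405266724120583 0.06806514649412662
t 20.05 tcp [ 0.4905 -0.0445  0.2837] tooly 16.02 tilt [ 0.006 -0.002 -1.   ] SHARES [-1.0954 -0.2569  0.0148] yaw 0.0002 rows 6.7515840626385 q [-0.26  0.14  0.01  1.43 -0.    1.03]
t 20.05 tcp [ 0.4905 -0.0445  0.2837] tooly 16.02 tilt [ 0.006 -0.002 -1.   ] SHARES [-0.7621 -0.2568  0.0136] yaw 0.0002 rows 4.825951819355531 q [-0.26  0.14  0.01  1.43 -0.    1.03]
```

Request:
arm_command(targets=[{"x": -0.16,"y": -0.05,"z": 0.01,"yaw": 0},{"x": -0.32,"y": -0.1,"z": 0.01,"yaw": 0},{"x": -0.48,"y": -0.16,"z": 0.01,"yaw": 0},{"x": -0.62,"y": -0.21,"z": 0.01,"yaw": 0},{"x": -0.73,"y": -0.25,"z": 0.01,"yaw": 0},{"x": -0.76,"y": -0.257,"z": 0.01,"yaw": 0},{"x": -0.76,"y": -0.257,"z": 0.01,"yaw": 0},{"x": -0.76,"y": -0.257,"z": 0.01,"yaw": 0},{"x": -0.76,"y": -0.257,"z": 0.01,"yaw": 0}])

```text
time: 20.95
tool_pos: [0.4782, -0.2831, 0.2768]
ee_rot: [-1.888, -2.511, -0.0]
wrist_force: [-0.3, -0.3, -0.2]
finger_gap: 1.002
grip_force: 0.0
```

```bash
python3 - <<'E'
from h import *
s=status.read_state(); np.save("w5.npy",np.r_[s["tool_pos"],s["ee_rot"]])
im=viewer.snapshot("wrist"); cv2.imwrite("pics/w5.png",cv2.cvtColor(im,cv2.COLOR_RGB2BGR)); c=cam("wrist",s)
hsv=cv2.cvtColor(im,cv2.COLOR_RGB2HSV)
m=mask(im,(22,120,60),(34,255,255)); m[:,:250]=0; m[:,400:]=0
print(blobs(m,60)); ys,xs=np.where(m>0); v=hsv[ys,xs,2]; print(np.histogram(v,10))
thr=cv2.threshold(v.reshape(-1,1),0,255,cv2.THRESH_OTSU)[0]
t=((m>0)&(hsv[:,:,2]>thr)).astype(np.uint8)*255
k=max(cv2.findContours(t,0,2)[0],key=cv2.contourArea); q=cv2.approxPolyDP(k,4,True)[:,0]; print(thr,cv2.contourArea(k),q.tolist())
rc=cv2.boxPoints(cv2.minAreaRect(k)); P=ray(c,rc,.146)[:,:2]; print(rc,P,P.mean(0),[np.linalg.norm(P[i]-P[i-1]) for i in range(4)],np.degrees(np.arctan2(*(P[1]-P[0])[::-1])),np.degrees(np.arctan2(*(P[2]-P[1])[::-1])))
E
```

```text
[([313, 265, 24, 27, 437], [324.4, 280.8])]
(array([  2,   5,  44,   9,  14,   7,  11,  12, 173, 223]), array([107. , 114.5, 122. , 129.5, 137. , 144.5, 152. , 159.5, 167. ,
       174.5, 182. ]))
151.0 380.0 [[316, 270], [313, 289], [334, 291], [336, 275]]
[[312.68784 289.02887]
 [315.6705  269.6416 ]
 [337.0867  272.9364 ]
 [334.10403 292.32367]] [[ 0.49859013 -0.39277294]
 [ 0.4953651  -0.36989446]
 [ 0.51739157 -0.36748105]
 [ 0.52112013 -0.3903914 ]] [ 0.50811673 -0.38013496] [np.float64(0.022655523345492742), np.float64(0.023104661417317054), np.float64(0.022158289207351776), np.float64(0.023211770645176138)] 98.02373882996811 6.252883272645585
```

View pics/w5.png

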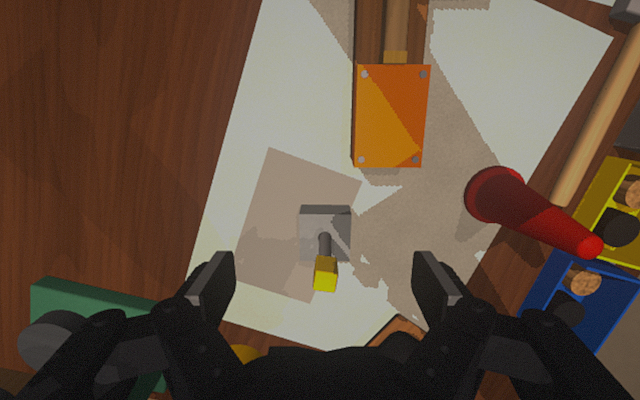

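The view shows the pin head's top at about (325,281), which lies at (0.508, -0.380) and measures 23 mm across, turned about 7°. The cone at (540,220) is well clear. The knife handle end and the shut sleeve also look fine.

```bash
python3 - <<'E'
from h import *
go([.5081,-.3801,.112],7.2)
E
```

```text
t 21.0 tcp [ 0.4783 -0.2832  0.277 ] tooly 16.11 tilt [ 0. -0. -1.] SHARES [-0.3378  0.0056  0.5499] yaw 0.099 rows 3.872374299309321 q [-0.69  0.26  0.14  1.45  0.    0.6 ]
```

Request:
arm_command(targets=[{"x": -0.16,"y": 0.003,"z": 0,"yaw": 0.05},{"x": -0.3,"y": 0.0055,"z": 0,"yaw": 0.099},{"x": -0.338,"y": 0.0055,"z": 0.02,"yaw": 0.099},{"x": -0.338,"y": 0.0055,"z": 0.1,"yaw": 0.099},{"x": -0.338,"y": 0.0055,"z": 0.25,"yaw": 0.099},{"x": -0.338,"y": 0.0055,"z": 0.4,"yaw": 0.099},{"x": -0.338,"y": 0.0055,"z": 0.5,"yaw": 0.099},{"x": -0.338,"y": 0.0055,"z": 0.55,"yaw": 0.099},{"x": -0.338,"y": 0.0055,"z": 0.55,"yaw": 0.099},{"x": -0.338,"y": 0.0055,"z": 0.55,"yaw": 0.099},{"x": -0.338,"y": 0.0055,"z": 0.55,"yaw": 0.099}])

```text
time: 22.1
tool_pos: [0.5084, -0.3816, 0.1134]
ee_rot: [2.077, 2.354, -0.0]
wrist_force: [0.8, -0.3, 0.2]
finger_gap: 0.998
grip_force: 0.0
```

Request:
arm_command(targets=[{"x": 0,"y": 0,"z": 0,"yaw": 0},{"x": 0,"y": 0,"z": 0,"yaw": 0},{"x": 0,"y": 0,"z": 0,"yaw": 0},{"x": 0,"y": 0,"z": 0,"yaw": 0},{"x": 0,"y": 0,"z": 0,"yaw": 0},{"x": 0,"y": 0,"z": 0,"yaw": 0},{"x": 0,"y": 0,"z": 0,"yaw": 0},{"x": 0,"y": 0,"z": 0,"yaw": 0}], hand=1, newtons=40)

```text
time: 22.9
tool_pos: [0.5078, -0.3817, 0.112]
ee_rot: [2.079, 2.354, -0.0]
wrist_force: [0.4, 0.0, 4.2]
finger_gap: 0.272
grip_force: 41.4
```

Request:
arm_command(targets=[{"x": 0,"y": 0,"z": -0.05,"yaw": 0},{"x": 0,"y": 0,"z": -0.12,"yaw": 0},{"x": 0,"y": 0,"z": -0.22,"yaw": 0},{"x": 0,"y": 0,"z": -0.32,"yaw": 0},{"x": 0,"y": 0,"z": -0.42,"yaw": 0},{"x": 0,"y": 0,"z": -0.42,"yaw": 0},{"x": 0,"y": 0,"z": -0.42,"yaw": 0}])

```text
time: 23.6
tool_pos: [0.5076, -0.3816, 0.2375]
ee_rot: [2.079, 2.355, -0.0]
wrist_force: [0.3, -0.4, -1.2]
finger_gap: 0.275
grip_force: 41.0
```

```bash
python3 - <<'E'
from h import *
h=W(-.0675,.0515,.24); print(h); h[:2]-=[.0003,.0016]; go(h,7.2)
E
```

```text
[ 0.53809946 -0.02841951  0.24      ]
t 23.6 tcp [ 0.5076 -0.3816  0.2375] tooly 7.11 tilt [ 0. -0. -1.] SHARES [ 1.1506  0.2448 -0.0085] yaw -0.0011 rows 7.05816771958062 q [-0.78  0.41  0.26  1.42 -0.    0.67]
```

Request:
arm_command(targets=[{"x": 0.13,"y": 0.028,"z": -0.009,"yaw": 0},{"x": 0.27,"y": 0.057,"z": -0.009,"yaw": 0},{"x": 0.41,"y": 0.087,"z": -0.009,"yaw": 0},{"x": 0.55,"y": 0.117,"z": -0.009,"yaw": 0},{"x": 0.69,"y": 0.147,"z": -0.009,"yaw": 0},{"x": 0.82,"y": 0.174,"z": -0.009,"yaw": 0},{"x": 0.92,"y": 0.196,"z": -0.009,"yaw": 0},{"x": 0.98,"y": 0.208,"z": -0.009,"yaw": 0},{"x": 0.98,"y": 0.208,"z": -0.009,"yaw": 0},{"x": 0.98,"y": 0.208,"z": -0.009,"yaw": 0}])

```text
time: 24.6
tool_pos: [0.5328, -0.0819, 0.2392]
ee_rot: [-2.077, -2.355, 0.002]
wrist_force: [0.5, -0.7, -2.0]
finger_gap: 0.276
grip_force: 40.9
```

```bash
python3 - <<'E'
from h import *
h=W(-.0675,.0515,.16); h[:2]-=[.0003,.0016]; h[:2]+=[.0004,-.0002]; go(h,7.2)
E
```

```text
t 24.6 tcp [ 0.5328 -0.0819  0.2392] tooly 7.17 tilt [-0.002  0.    -1.   ] SHARES [0.1686 0.04   0.264 ] yaw -0.0004 rows 1.8945339448367688 q [-0.31  0.24  0.01  1.35 -0.    1.14]
```

Request:
arm_command(targets=[{"x": 0.1,"y": 0.024,"z": 0,"yaw": 0},{"x": 0.16,"y": 0.038,"z": 0,"yaw": 0},{"x": 0.1686,"y": 0.04,"z": 0.05,"yaw": 0},{"x": 0.1686,"y": 0.04,"z": 0.15,"yaw": 0},{"x": 0.1686,"y": 0.04,"z": 0.22,"yaw": 0},{"x": 0.1686,"y": 0.04,"z": 0.264,"yaw": 0},{"x": 0.1686,"y": 0.04,"z": 0.264,"yaw": 0},{"x": 0.1686,"y": 0.04,"z": 0.264,"yaw": 0}])

```text
time: 25.4
tool_pos: [0.5388, -0.0313, 0.1611]
ee_rot: [-2.08, -2.353, 0.001]
wrist_force: [-0.2, -1.1, 0.5]
finger_gap: 0.278
grip_force: 40.8
```

```bash
python3 - <<'E'
from h import *
s=status.read_state(); o=[]
print(s["tool_pos"])
tip=np.r_[s["tool_pos"][:2]+[.0003,.0016],s["tool_pos"][2]-.106]; hole=W(-.0675,.0515,.036)
a=viewer.snapshot("side"); c=cam("side"); print("side tip,hole px",proj(c,[tip,hole]))
u,v=proj(c,[hole])[0].astype(int)
cv2.imwrite("pics/c6.png",cv2.cvtColor(cv2.resize(a[v-40:v+25,u-40:u+40],None,fx=8,fy=8,interpolation=2),cv2.COLOR_RGB2BGR)); print(u-40,v-40)
E
```

```text
[ 0.53880918 -0.03132987  0.16110249]
side tip,hole px [[307.25522789 209.63667465]
 [306.88284729 214.7142177 ]]
266 174
```

View pics/c6.png

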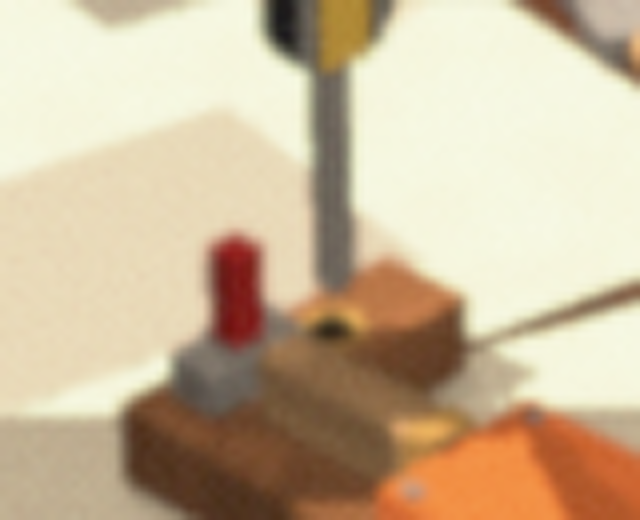

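The side crop shows the pin tip at (337,290), directly above the hole at (333,325), with an offset matching the prediction. The keeper is shut behind the handle. I'll lower the pin.

Request:
arm_command(targets=[{"x": 0,"y": 0,"z": 0.03,"yaw": 0},{"x": 0,"y": 0,"z": 0.06,"yaw": 0},{"x": 0,"y": 0,"z": 0.075,"yaw": 0},{"x": 0,"y": 0,"z": 0.09,"yaw": 0},{"x": 0,"y": 0,"z": 0.09,"yaw": 0}])

```text
time: 25.95
tool_pos: [0.5385, -0.0302, 0.1335]
ee_rot: [-2.079, -2.354, 0.0]
wrist_force: [-0.4, 0.8, -0.5]
finger_gap: 0.275
grip_force: 40.8
```

Request:
arm_command(targets=[{"x": 0,"y": 0,"z": 0.02,"yaw": 0},{"x": 0,"y": 0,"z": 0.04,"yaw": 0},{"x": 0,"y": 0,"z": 0.055,"yaw": 0},{"x": 0,"y": 0,"z": 0.066,"yaw": 0},{"x": 0,"y": 0,"z": 0.07,"yaw": 0},{"x": 0,"y": 0,"z": 0.07,"yaw": 0}])

```text
time: 26.55
tool_pos: [0.5387, -0.0303, 0.1129]
ee_rot: [-2.079, -2.354, 0.0]
wrist_force: [-1.0, 2.7, -2.3]
finger_gap: 0.276
grip_force: 40.7
```

Tip is within 1 mm of the floor. I'll release and retreat upward.

Request:
arm_command(targets=[{"x": 0,"y": 0,"z": 0,"yaw": 0},{"x": 0,"y": 0,"z": 0,"yaw": 0},{"x": 0,"y": 0,"z": 0,"yaw": 0},{"x": 0,"y": 0,"z": 0,"yaw": 0},{"x": 0,"y": 0,"z": 0,"yaw": 0},{"x": 0,"y": 0,"z": -0.1,"yaw": 0},{"x": 0,"y": 0,"z": -0.2,"yaw": 0},{"x": 0,"y": 0,"z": -0.35,"yaw": 0},{"x": 0.1,"y": 0,"z": -0.5,"yaw": 0},{"x": 0.25,"y": 0,"z": -0.5,"yaw": 0},{"x": 0.3,"y": 0,"z": -0.5,"yaw": 0},{"x": 0.3,"y": 0,"z": -0.5,"yaw": 0}], hand=-1)

```text
time: 27.75
tool_pos: [0.5273, 0.0606, 0.2633]
ee_rot: [2.076, 2.358, 0.0]
wrist_force: [-0.1, 0.0, -0.5]
finger_gap: 1.002
grip_force: 0.0
```

```bash
python3 - <<'E'
from h import *
s=status.read_state(); print(s["tool_pos"],s["wrist_force"])
im=viewer.snapshot("wrist"); a=viewer.snapshot("side"); c=cam("wrist",s)
o=np.zeros((400,800,3),np.uint8); o[:,:400]=im[:,120:520]; o[:390,400:]=cv2.resize(a[170:235,262:329],(400,390),interpolation=2)
cv2.imwrite("pics/c7.png",cv2.cvtColor(o,cv2.COLOR_RGB2BGR))
m=mask(im,(22,120,60),(34,255,255))
for b in blobs(m,100): print(b,C(ray(c,b[1],.144)[0]))
print(proj(c,[W(-.0675,.0515,.146),W(-.0655,0,.0995),W(-.044,0,.068),W(.046,0,.0625)]))
E
```

```text
[0.52728916 0.06058844 0.26333483] [-0.13667571  0.00184924 -0.50986405]
([311, 253, 23, 36, 557], [323.3, 274.7]) [-0.07010005  0.05273886]
([496, 375, 21, 25, 162], [504.5, 390.4]) [0.1077992  0.23216497]
[[322.44748741 278.29575521]
 [277.82952034 262.83001182]
 [284.7584289  265.0542452 ]
 [297.7321749  321.00804946]]
```

View pics/c7.png

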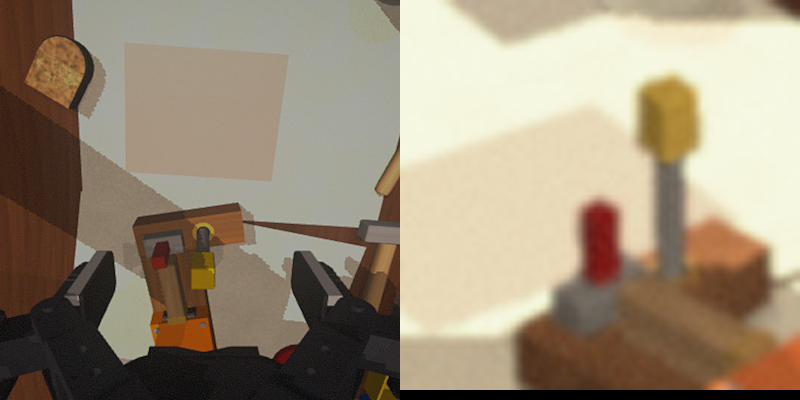

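The pin stands upright in the hole, with its head at the height expected for the bottom. The keeper is shut behind the handle and the knife is home, so I'm handing in.

```bash
python3 -c "
from workcell import hand_in
print(hand_in())"
```

```text
the job is handed in; nothing more can be done
None
```

I handed in the job at about 28 s of the 72 s limit; no verdict came back. By my last checks, the knife is home in the sleeve, the keeper is shut behind it, the pin is at the bottom of its hole, and the arm is clear of everything.

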